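# Open the child-resistant jar and drop in the worn insert

## Robot

A 6-joint arm with a two-finger parallel gripper is mounted at the origin on the work surface. World frame = base frame: x ahead of the robot, y to its left, z up, the work surface at z = 0. Lengths are in m, angles in rad, forces in N, time in s.
With the tool pointing down it reaches from about 0.35 to 0.85 m from the base axis. Payload 8.1 kg.
Tool frame: the origin (TCP) lies at the very end of the fingers, on their centre line; the grasp point (between the pads) lies 19 mm behind it; z points along the fingers, y is the line along which they close (so a half turn about z gives the same grasp; the last joint's range is limited). The gripper opens to 93 mm and grips with 3 to 60 N. Pads are 15 mm wide; open, the fingers measure 128 mm over their backs; the gripper's body (75 mm by 188 mm) begins 65 mm behind the grasp point.
Start: joints at [1.157, 0.13, 1.488, -0, 1.523, -0.085], TCP at [0.194, 0.568, 0.197] pointing down, gripper open.
Joint ranges: [-2.96, 2.96], [-0.89, 2.26], [0.02, 2.5], [-1.34, 4.48], [0, 2.73], [-2.66, 2.66]. Speed limits (rad/s): [2.39, 2.39, 2.79, 3.14, 3.14, 3.14].

## Interface

Orientations are given as a rotation vector (axis times angle).
In Python, from plant import robot gives the robot as it stands. The module is installed in compiled form; this text tells all that it offers.
- The arm moves only by the tool play_rows, never from a script. Its argument "increments" is text: rows parted by semicolons, each of 5 numbers parted by spaces: the shift along the tool's x, y, z in mm, then the turn about the tool's z in degrees, then the closure, from -1 (fully open) to 1 (shut). In form: dx dy dz yaw claw; .... A call has 1 to 20 rows; each row is the pose to reach, as a shift and turn from the pose commanded when the call began, along the tool's axes at that moment; what a row does not reach only later rows make up. A row lasts 1/10 s, in which the tool goes at most 50 mm and 8.59 degrees, less where a joint would pass 70% of its speed; a pose out of reach is approached as far as the arm can. A call with a gripper value outside its range is refused whole. The fingers move at their own pace and stop on an object; "force" is the grip in N (left out, the last holds). Time passes only in rows, so rows that repeat a pose let the fingers close. It gives the time, the measured TCP pose, the force, the opening and the grip force at its end, in the units of the state.
- robot.read_state(): the state, without advancing time (a new reading comes with each control period).
- robot.read_camera(name): name is "scene" or "top" or "wrist"; returns the picture (420x560x3 uint8, blue, green, red); there is no depth.
- robot.calibration(name): a dict with "vertical_fov" (degrees; the focal length in pixels is half the picture's height over the tangent of half this angle, whatever the lens; pixels are square), "cx", "cy" (the principal point, pixels), "rvec" (rotation vector, rad) and "tvec" (3), from world to camera coordinates, as OpenCV has them. Camera axes: x right, y down, z forward; pixel columns grow to the right and rows downward; lengths in m; the calibration is good to about 2 mm. A picture is of the moment at which its call begins: read the wrist's pose just before it. calibration takes no time and is no camera call; for the wrist camera it gives the pose at the moment of the call.
- robot.close_job(): hands the job in; it is judged then, once.
Trained networks look in the newest picture that a camera, given by its name, has taken for a name from the list of things; names that differ only in an ending like _2 or _b are one class to them, and where a whole thing is asked for, a point or a joint stands for the part that bears it (a point fixed in the world has none). Each returns a list of dicts, best first, with "conf" (0 to 1); they miss things now and then, are a little off and sometimes report something else, mostly with a low value. They report only what shows in the picture. A call takes as long as a camera call. They do not tell look-alikes from the thing itself.
- robot.recognise(camera, query): "centre" ([x, y, z] in m, in world coordinates, good to about 4 mm: the middle of the surface that is visible of it).
- robot.regions_of(camera, query): "pixels" (420x560 bool, what is visible of it).
- robot.landmark_of(camera, query): "centre" ([x, y, z] in m, in world coordinates, good to about 4 mm: a listed point, or the origin of a listed thing).
The state is a dict: "t": time; "q": joint angles; "dq": joint speeds; "joint_torque": joint torques, N m; "tool_pos": TCP position; "orientation": TCP orientation; "force": force on the tool from outside, world axes, zero at the start; "wrist_torque": the same for the moment, N m; "opening": finger opening in m; "gripper_force": force on a finger pad.
Only numpy, scipy, OpenCV 4.12 (cv2) and the standard library are available. Lean on these libraries where they do the work, as an engineer would, in place of code of your own. Each camera call takes 0.05 s, during which the arm holds its last target. There are 200 camera calls.

## Task

Open the jar clamped in the vice: push its yellow child-resistant cap down and, keeping it down, turn it anticlockwise past its ratchet, then lift it off and set it gently in the blue tray, top up and flat on the tray's floor, well inside the walls. Then put the worn dark grey insert into the jar, and leave the new gold insert and everything else on the bench alone.

Things in the scene. Friction and masses are not known exactly. Their poses are not given: they have to be found in the camera images.
- cap_center (a point): centre, half-way up, of the jar's child-resistant cap: loose yellow ribbed plastic, closed top with a black turn-arrow, open below, diameter 62 mm, 36 mm tall (rim 18 mm below this point), 60 g. z: its axis, up; x: toward the black bar on its top, along the vice's x while locked. Held by its sides it needs a firm grip (some 40 N) to be pushed down without slipping
- cap_mark (a point): black bar on the cap's top, 23 mm from its axis: shows the turn. Locked, the cap turns neither way. Pushed down 3 to 6 mm (5 mm is good) and kept down, it turns anticlockwise seen from above; it is free of its lugs from 40 degrees on, up to a stop at 85 (62 is ideal). Eased off there it pops up 4 mm; lifting straight up by 22 mm clears the jar
- collar (a joint): height (m) of the black sprung ring, diameter 61 mm, under the cap's rim: 0 with the cap locked, falls to -0.006 (hard stop) as the cap is pushed down, rises to +0.004 when the cap is unlocked or off. Its spring pushes the cap up with 7 N when locked, 13 N when pushed down 5 mm
- vise: grey drill-press vice, fixed, with a white jar clamped upright in it. Origin on the bench, on the jar's axis; z up; the vice lies along x: bed 180 x 100 mm from x = -100 to +80, jaws 62 mm high, screw and cross-bar out to x = -136 mm at 40 mm height. Jar: diameter 70 mm, shoulder up to 82 mm above the bench, neck 40 mm wide. Locked cap: from 96 to 132 mm above the bench
- jar_mouth (a point): centre of the jar's mouth, at its rim, 116 mm above the bench: open diameter 32 mm once the cap is off; z up
- jar_floor (a point): centre of the jar's inside floor, 91 mm below its mouth; inside diameter 64 mm
- tray_in (a point): centre of the inner floor of the blue open tray, fixed to the bench, outside 160 mm (its x) by 180 mm (its y), walls 4 mm thick and 14 mm high, floor 4 mm thick; z up
- insert_center (a point): centre of the WORN cutting insert: a dark grey square steel block 18 x 18 x 9 mm, 40 g, lying flat on the bench; its x and y axes are square to its sides
- new_insert_center (a point): the NEW insert: same 18 x 18 x 9 mm square shape as the worn one but gold-coloured; a bystander, not to be moved; point at its centre
- screwdriver: red-handled screwdriver lying on the bench, bystander
- wrench: steel spanner lying on the bench, bystander
- sprocket: aluminium chain sprocket, diameter 127 mm, 6 mm thick, lying flat, bystander; origin at the centre of its underside
- oil_bottle: blue plastic bottle, diameter 50 mm, 120 mm tall, bystander; origin at the centre of its underside
- mug: white mug, diameter 76 mm, 90 mm tall, bystander; origin at the centre of its underside
- file: hand file with red and black handle, about 240 mm long, lying on the bench, bystander
- caliper: steel caliper with black display head, 200 mm long, lying on the bench, bystander
Mind the look-alikes: they are no part of the job. What is shaped like the part that bears cap_center but green or turquoise is not meant.

How it is judged:
By the outcome, as a careful person would: the job done as asked, in the order asked, and still so for the second after the job is handed in, with the robot touching nothing.
It also fails if it takes over 59 s, if anything falls off the work surface, if the arm or the gripper's body presses on something with over 40 N, if the wrist force passes 120 N, or if a joint passes its speed limit or range.

## Working session

There is one attempt and no reset: what is moved stays moved. The work goes in short steps, Python scripts to look and compute and a tool call to move; the robot and the scene stay as the last step left them, time stands still between calls to the robot, and variables do not carry over. Pictures are saved under pics/ and viewed, at most 10 in all, crops included, and the job is handed in when it is done.

Besides the shell and the picture viewer there is one more tool, called after "Emit:" as name(argument=value, ...), one argument or row to a line, values as JSON. play_rows: Moves the arm, as the interface text tells. Its arguments: {"type":"object","properties":{"increments":{"type":"string"},"force":{"type":"number"}},"required":["increments"]}

```bash
mkdir -p pics; cat > h.py <<'E'
import numpy as np, cv2
from plant import robot
from scipy.spatial.transform import Rotation as R
def lm(c,qs,f='landmark_of'):
    for q in qs:
        for d in getattr(robot,f)(c,q)[:3]: print(c,q,np.round(d['centre'],4),round(d['conf'],2))
def ray(c,uv,z):
    k=robot.calibration(c); f=210/np.tan(np.radians(k['vertical_fov'])/2)
    Rm=R.from_rotvec(np.ravel(k['rvec'])).as_matrix(); t=np.ravel(k['tvec'])
    o=-Rm.T@t; d=Rm.T@np.array([(uv[0]-k['cx'])/f,(uv[1]-k['cy'])/f,1.])
    return o+d*(z-o[2])/d[2]
def st():
    s=robot.read_state(); Rm=R.from_rotvec(s['orientation']).as_matrix()
    print('t',s['t'],'tcp',np.round(s['tool_pos'],4),'q',np.round(s['q'],3),'F',np.round(s['force'],1),'op',s['opening'],s['gripper_force']); print(np.round(Rm,3)); return s,Rm
E
python3 - <<'E'
from h import *
st()
a=robot.read_camera('top'); cv2.imwrite('pics/top.png',a)
b=robot.read_camera('scene'); cv2.imwrite('pics/scene.png',b)
for c in('top','scene'): lm(c,['cap_center','cap_mark','vise','tray_in','insert_center','new_insert_center'])
lm('top',['screwdriver','wrench','sprocket','oil_bottle','mug','file','caliper'])
print(robot.calibration('top'))
E
```

```text
t 0.0 tcp [0.1935 0.5673 0.1962] q [ 1.157  0.131  1.489 -0.     1.523 -0.085] F [-0.3  0.   0.5] op 0.0934173395379018 0.0
[[-0.946  0.323 -0.001]
 [ 0.323  0.946 -0.002]
 [ 0.    -0.002 -1.   ]]
top cap_center [ 0.5336 -0.2523  0.1108] 0.95
top cap_center [ 0.549  -0.0987  0.0149] 0.86
top cap_center [ 0.3417 -0.3833  0.0208] 0.7
top cap_mark [ 0.5573 -0.2615  0.1337] 0.94
top cap_mark [ 6.24e-01  3.79e-02 -1.00e-04] 0.67
top cap_mark [ 0.3464 -0.4044  0.0347] 0.59
top vise [ 5.343e-01 -2.546e-01 -1.000e-04] 0.68
top tray_in [0.5453 0.2373 0.0035] 0.55
top insert_center [0.6222 0.0421 0.0052] 0.61
top new_insert_center [ 0.4703 -0.0198  0.0052] 0.4
top new_insert_center [ 0.5331 -0.2548  0.0008] 0.34
scene cap_center [ 0.5349 -0.2546  0.1166] 0.9
scene cap_center [ 0.5542 -0.0931  0.0203] 0.7
scene cap_center [ 0.3371 -0.3825  0.0203] 0.7
scene cap_mark [ 0.5778 -0.0934  0.0334] 0.86
scene cap_mark [ 0.3485 -0.4098  0.0339] 0.83
scene cap_mark [ 0.5566 -0.2577  0.1361] 0.58
scene vise [ 0.539  -0.2536  0.0026] 0.62
scene tray_in [0.5467 0.2387 0.0048] 0.79
scene tray_in [0.7679 0.0145 0.0022] 0.59
scene insert_center [0.6199 0.043  0.0051] 0.55
scene insert_center [ 0.4697 -0.0218  0.0081] 0.17
scene new_insert_center [ 0.4697 -0.0187  0.009 ] 0.59
top screwdriver [0.7678 0.0162 0.001 ] 0.64
top wrench [0.7553 0.2694 0.    ] 0.63
top wrench [ 0.3731  0.5254 -0.0024] 0.33
top sprocket [ 0.7564 -0.2484  0.0019] 0.88
top oil_bottle [ 0.5729 -0.4806 -0.0036] 0.61
top mug [ 0.5912  0.5078 -0.0011] 0.67
top file [ 0.3841 -0.5123 -0.0032] 0.83
top caliper [ 0.542  -0.2557  0.0266] 0.6
top caliper [5.905e-01 5.087e-01 4.000e-04] 0.49
{'vertical_fov': 50.51090547813118, 'cx': 285.76021766478607, 'cy': 208.72553358575124, 'rvec': array([ 2.12001795, -2.17613479,  0.14045831]), 'tvec': array([0.01768652, 0.57775281, 1.31031317])}
```

View pics/top.png

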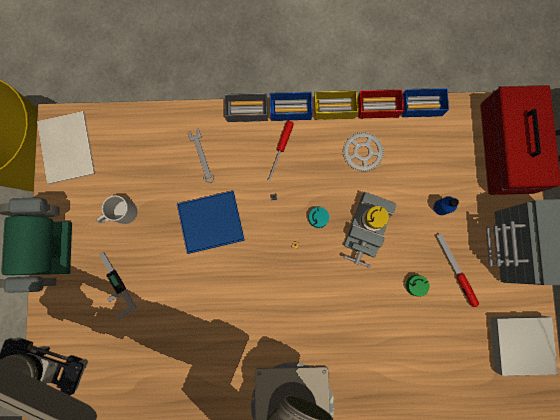

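View pics/scene.png

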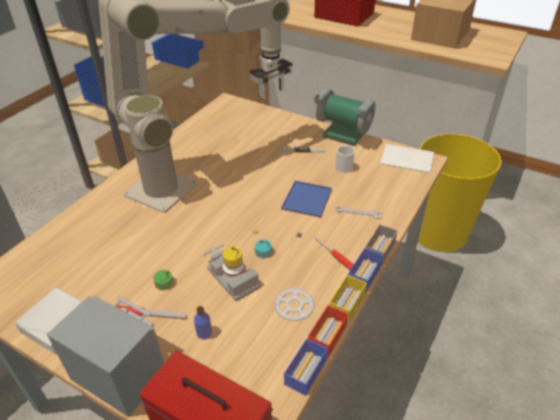

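The top view shows the yellow cap at about (377,216), the tray at (210,222), the worn insert at (273,197) and the gold insert at (295,244). The green and turquoise caps are decoys, and the networks agree with all of this. I'll move above the cap first.

Emit:
play_rows(
  increments="-586 -666 -74 126 -1;-586 -666 -74 126 -1;-586 -666 -74 126 -1;-586 -666 -74 126 -1;-586 -666 -74 126 -1;-586 -666 -74 126 -1;-586 -666 -74 126 -1;-586 -666 -74 126 -1;-586 -666 -74 126 -1;-586 -666 -74 126 -1;-586 -666 -74 126 -1;-586 -666 -74 126 -1;-586 -666 -74 126 -1;-586 -666 -74 126 -1;-586 -666 -74 126 -1;-586 -666 -74 126 -1;-586 -666 -74 126 -1;-586 -666 -74 126 -1;-586 -666 -74 126 -1;-586 -666 -74 126 -1",
  force=45,
)

```text
t: 3.05
tool_pos: [0.5331, -0.2523, 0.2705]
orientation: [-2.994, -0.946, 0.001]
force: [0.4, -0.6, -0.8]
opening: 0.0932
gripper_force: 0.0
```

```bash
cat > look.py <<'E'
from h import *
import sys
s,Rm=st()
a=robot.read_camera('wrist'); cv2.imwrite('pics/%s.png'%sys.argv[1],a)
lm('wrist',sys.argv[2:])
k=robot.calibration('wrist'); print('campos',-R.from_rotvec(np.ravel(k['rvec'])).as_matrix().T@np.ravel(k['tvec']))
E
python3 look.py w1 cap_center cap_mark vise jar_mouth
```

```text
t 3.05 tcp [ 0.5331 -0.2523  0.2705] q [-0.529  0.086  1.404  0.     1.653  0.43 ] F [ 0.4 -0.6 -0.8] op 0.0932339461418739 0.0
[[ 0.818  0.575 -0.001]
 [ 0.575 -0.818  0.001]
 [-0.    -0.001 -1.   ]]
wrist cap_center [ 0.555  -0.0967  0.0181] 0.98
wrist cap_center [ 0.5398 -0.2493  0.1145] 0.86
wrist cap_center [ 0.3366 -0.388   0.0192] 0.8
wrist cap_mark [ 0.5813 -0.093   0.0341] 0.85
wrist cap_mark [ 0.561  -0.2673  0.1336] 0.83
wrist vise [ 0.7569 -0.2427 -0.0011] 0.41
campos [ 0.5960479  -0.20456244  0.45924869]
```

View pics/w1.png

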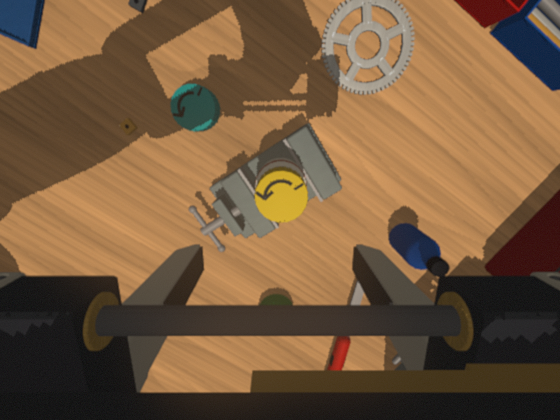

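The wrist picture shows the cap's top centred at about (281,195), with its bar towards the upper right. I'll fit a cap model to the yellow pixels.

```bash
cat >> h.py <<'E'
from scipy.optimize import minimize
def fit(c,img,mask,x0,r,z0,z1,sq=None):
    k=robot.calibration(c); f=210/np.tan(np.radians(k['vertical_fov'])/2)
    K=np.array([[f,0,k['cx']],[0,f,k['cy']],[0,0,1.]]); S=4
    def proj(p):
        a=np.linspace(0,2*np.pi,60)
        P=np.vstack([np.c_[p[0]+r*np.cos(a),p[1]+r*np.sin(a),a*0+z] for z in(z0,z1)])
        if sq: 
            P=np.vstack([np.c_[np.array([[sq/2*u,sq/2*v] for u in(-1,1) for v in(-1,1)])@R.from_euler('z',p[2]).as_matrix()[:2,:2].T+p[:2],np.full(4,z)] for z in(z0,z1)])
        return cv2.projectPoints(P,np.array(k['rvec'],float).ravel(),np.array(k['tvec'],float).ravel(),K,None)[0].reshape(-1,2)
    ys,xs=np.nonzero(mask); u0,v0=xs.min()-20,ys.min()-20; w,h=xs.max()-u0+20,ys.max()-v0+20
    sub=cv2.resize(mask[max(v0,0):v0+h,max(u0,0):u0+w].astype(np.uint8),None,fx=S,fy=S,interpolation=cv2.INTER_NEAREST)
    def cost(p):
        m=np.zeros_like(sub); q=(proj(p)-[max(u0,0)-.5,max(v0,0)-.5])*S-.5
        cv2.fillConvexPoly(m,cv2.convexHull(np.round(q*16).astype(np.int32)),1,shift=4)
        return (m!=sub).sum()/sub.sum()
    n=len(x0); sx=np.vstack([x0]+[np.array(x0)+np.eye(n)[i]*(.006 if i<2 else .3) for i in range(n)])
    o=minimize(cost,x0,method='Nelder-Mead',options=dict(initial_simplex=sx,xatol=1e-4,fatol=1e-4))
    return o.x,o.fun
def near(mask,uv,it=1):
    n,l,s,cc=cv2.connectedComponentsWithStats(mask.astype(np.uint8)); i=1+np.argmin(np.linalg.norm(cc[1:]-uv,axis=1)+1e3*(s[1:,4]<15)); return l==i
E
python3 - <<'E'
from h import *
for c,n,uv in(('wrist','w1',(281,195)),('top','top',(377,216))):
    im=cv2.imread(f'pics/{n}.png'); hsv=cv2.cvtColor(im,cv2.COLOR_BGR2HSV)
    m=cv2.inRange(hsv,(22,150,60),(34,255,255))>0
    m|=0
    m=near(m,uv); m=cv2.morphologyEx(m.astype(np.uint8),cv2.MORPH_CLOSE,np.ones((9,9)))>0
    print(c,m.sum(),fit(c,im,m,[.535,-.253],.031,.096,.132))
    d=cv2.inRange(hsv,(0,0,0),(180,255,70))>0
# mark, wrist: show crop
im=cv2.imread('pics/w1.png'); cv2.imwrite('pics/c1.png',cv2.resize(im[140:240,180:350],None,fx=4,fy=4,interpolation=cv2.INTER_CUBIC))
t=cv2.imread('pics/top.png');hsv=cv2.cvtColor(t,cv2.COLOR_BGR2HSV);
m=near((hsv[...,2]<90)&(hsv[...,0]<120),(273,197));print('insert',m.sum(),fit('top',t,m,[.622,.042,.2],0,0,.009,sq=.018), ray('top',(273.5,197),.009))
E
```

```text
Traceback (most recent call last):
numpy._core._exceptions._UFuncOutputCastingError: Cannot cast ufunc 'bitwise_or' output from dtype('int64') to dtype('bool') with casting rule 'same_kind'
```

```bash
python3 - <<'E'
from h import *
for c,n,uv in(('wrist','w1',(281,195)),('top','top',(377,216))):
    im=cv2.imread(f'pics/{n}.png'); hsv=cv2.cvtColor(im,cv2.COLOR_BGR2HSV)
    m=cv2.inRange(hsv,(22,150,60),(34,255,255))>0
    m=near(m,uv); m=cv2.morphologyEx(m.astype(np.uint8),cv2.MORPH_CLOSE,np.ones((9,9)))>0
    print(c,m.sum(),fit(c,im,m,[.535,-.253],.031,.096,.132))
im=cv2.imread('pics/w1.png'); cv2.imwrite('pics/c1.png',cv2.resize(im[140:240,180:350],None,fx=4,fy=4,interpolation=cv2.INTER_CUBIC))
t=cv2.imread('pics/top.png');hsv=cv2.cvtColor(t,cv2.COLOR_BGR2HSV);
m=near((hsv[...,2]<90)&(hsv[...,0]<120),(273,197));print('insert',m.sum(),fit('top',t,m,[.622,.042,.2],0,0,.009,sq=.018), ray('top',(273.5,197),.009))
E
```

```text
wrist 2239 (array([ 0.5367505 , -0.25121234]), np.float64(0.062304600267976774))
top 395 (array([ 0.53732683, -0.2556169 ]), np.float64(0.12215189873417721))
insert 25 (array([0.62152678, 0.03981345, 0.12313236]), np.float64(0.53)) [0.62003863 0.03991775 0.009     ]
```

View pics/c1.png

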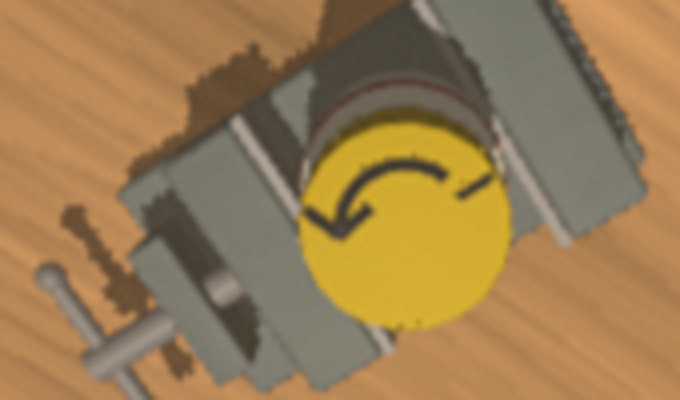

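```bash
python3 - <<'E'
from h import *
for c,n,uv in(('wrist','w1',(281,195)),('top','top',(377,216))):
    im=cv2.imread(f'pics/{n}.png'); hsv=cv2.cvtColor(im,cv2.COLOR_BGR2HSV)
    m=near(cv2.inRange(hsv,(20,130,140),(36,255,255))>0,uv).astype(np.uint8)
    (cx,cy),rad=cv2.minEnclosingCircle(cv2.findContours(m,0,2)[0][0])
    p=ray(c,(cx,cy),.132); print(c,cx,cy,rad,p,np.linalg.norm(ray(c,(cx+rad,cy),.132)-p))
a=ray('wrist',(180+(460+490)/8,140+(197+178)/8),.132);print(a)
print('dirs',ray('wrist',(180+490/4,140+178/4),.132)-ray('wrist',(180+460/4,140+197/4),.132))
E
```

```text
wrist 280.7894592285156 195.6842041015625 26.798315048217773 [ 0.53805615 -0.2501581   0.132     ] 0.030913675462172215
top 377.44366455078125 216.408447265625 10.869891166687012 [ 0.53667102 -0.25487516  0.132     ] 0.030506990522159487
[ 0.55832123 -0.26094263  0.132     ]
dirs [ 0.00939072 -0.0037264   0.        ]
```

Emit:
play_rows(
  increments="4 3 120 0 -1;4 3 120 0 -1;4 3 120 0 -1;4 3 120 0 -1;4 3 120 0 -1",
)

```text
t: 3.8
tool_pos: [0.5386, -0.2514, 0.1524]
orientation: [2.994, 0.95, 0.001]
force: [0.6, -0.1, 1.1]
opening: 0.0927
gripper_force: 0.0
```

```bash
python3 look.py w2 cap_center cap_mark; python3 - <<'E'
from h import *
im=cv2.imread('pics/w2.png'); hsv=cv2.cvtColor(im,cv2.COLOR_BGR2HSV)
m=(cv2.inRange(hsv,(20,130,140),(36,255,255))>0).astype(np.uint8)
c=max(cv2.findContours(m,0,2)[0],key=cv2.contourArea)
(cx,cy),rad=cv2.minEnclosingCircle(c); p=ray('wrist',(cx,cy),.132);print(cx,cy,rad,p,cv2.boundingRect(c))
k=robot.calibration('wrist'); f=210/np.tan(np.radians(k['vertical_fov'])/2)
t=robot.read_state()['tool_pos']; print(cv2.projectPoints(np.array([t]),k['rvec'],k['tvec'],np.array([[f,0,k['cx']],[0,f,k['cy']],[0,0,1]]),None)[0])
E
```

```text
t 3.8 tcp [ 0.5386 -0.2514  0.1524] q [-0.523  0.138  1.562 -0.     1.441  0.433] F [ 0.6 -0.1  1.1] op 0.09266227184435218 0.0
[[ 0.817  0.577  0.001]
 [ 0.577 -0.817 -0.   ]
 [ 0.     0.001 -1.   ]]
wrist cap_center [ 0.3351 -0.3876  0.0181] 0.98
wrist cap_center [ 0.5576 -0.0978  0.018 ] 0.85
wrist cap_center [ 0.5415 -0.2533  0.1141] 0.8
wrist cap_mark [ 0.5594 -0.2673  0.1352] 0.86
wrist cap_mark [ 0.578  -0.0946  0.0329] 0.63
campos [ 0.60199622 -0.2061652   0.34186931]
279.5 236.0 40.11555862426758 [ 0.53902952 -0.25335814  0.132     ] (240, 212, 80, 63)
[[[279.42603815 245.75042149]]]
```

View pics/w2.png

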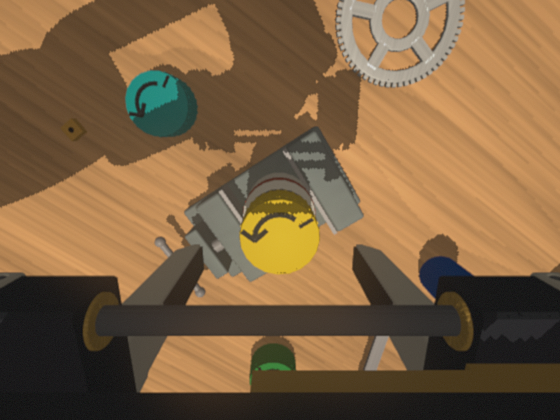

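The finger tips (203,248) and (354,247) straddle the cap, whose centre is at about (279.5,237). I'll make a small correction, descend and close softly, then read the side force.

Emit:
play_rows(
  increments="-1.5 1 30 0 -1;-1.5 1 52 0 -1;-1.5 1 52 0 -1;-1.5 1 52 0 -1;-1.5 1 52 0 -1;-1.5 1 52 0 1;-1.5 1 52 0 1;-1.5 1 52 0 1;-1.5 1 52 0 1;-1.5 1 52 0 1;-1.5 1 52 0 1;-1.5 1 52 0 1;-1.5 1 52 0 1",
  force=5,
)

```text
t: 5.25
tool_pos: [0.5377, -0.2535, 0.0994]
orientation: [2.995, 0.949, 0.0]
force: [-0.1, 0.6, 2.7]
opening: 0.0618
gripper_force: 5.0
```

```bash
python3 -c "
from h import *
s,Rm=st(); print(Rm.T@s['force'],s['wrist_torque'])"
```

```text
t 5.25 tcp [ 0.5377 -0.2535  0.0994] q [-0.527  0.181  1.614  0.     1.347  0.43 ] F [-0.1  0.6  2.7] op 0.06179332633730604 5.000044167645683
[[ 0.818  0.576  0.   ]
 [ 0.576 -0.818 -0.   ]
 [ 0.     0.    -1.   ]]
[ 0.27748793 -0.51600879 -2.70328389] [-0.00872657  0.23240861 -0.01831606]
```

Emit:
play_rows(
  increments="0 0 0 0 1;0 0 0 0 1;0 0 0 0 1;0 0 2 0 1;0 0 4 0 1;0 0 5 0 1;0 0 5 0 1;0 0 5 0 1;0 0 5 0 1",
  force=50,
)

```text
t: 6.15
tool_pos: [0.5378, -0.2536, 0.0955]
orientation: [2.994, 0.949, 0.001]
force: [-4.5, 1.6, 10.2]
opening: 0.0613
gripper_force: 50.0
```

Emit:
play_rows(
  increments="0 0 1.2 0 1;0 0 1.2 0 1;0 0 1.2 -8 1;0 0 1.2 -16 1;0 0 1.2 -24 1;0 0 1.2 -32 1;0 0 1.2 -40 1;0 0 1.2 -48 1;0 0 1.2 -56 1;0 0 1.2 -62 1;0 0 1.2 -62 1;0 0 1.2 -62 1;0 0 1.2 -62 1",
)

```text
t: 7.45
tool_pos: [0.5384, -0.2536, 0.0947]
orientation: [2.077, 2.355, 0.001]
force: [-3.3, 3.6, 11.9]
opening: 0.0608
gripper_force: 50.0
```

```bash
python3 look.py w3 cap_center cap_mark collar
```

```text
t 7.45 tcp [ 0.5384 -0.2536  0.0947] q [-0.527  0.185  1.618  0.     1.337 -0.652] F [-3.3  3.6 11.9] op 0.06081856026334546 50.004417779127834
[[-0.125  0.992  0.002]
 [ 0.992  0.125 -0.001]
 [-0.001  0.002 -1.   ]]
wrist cap_center [ 0.556  -0.0946  0.017 ] 0.65
wrist cap_center [ 0.5403 -0.2545  0.1071] 0.64
wrist cap_mark [ 0.5587 -0.2422  0.1335] 0.85
wrist cap_mark [ 0.5792 -0.0946  0.0354] 0.79Traceback (most recent call last):
  File "look.py", line 5, in <module>
    lm('wrist',sys.argv[2:])
    ~~^^^^^^^^^^^^^^^^^^^^^^
  File "h.py", line 6, in lm
    for d in getattr(robot,f)(c,q)[:3]: print(c,q,np.round(d['centre'],4),round(d['conf'],2))
             ~~~~~~~~~~~~~~~~^^^^^
ValueError: it knows: caliper, cap_center, cap_mark, file, insert_center, jar_floor, jar_mouth, mug, new_insert_center, oil_bottle, screwdriver, sprocket, tray_in, vise, wrench
```

View pics/w3.png

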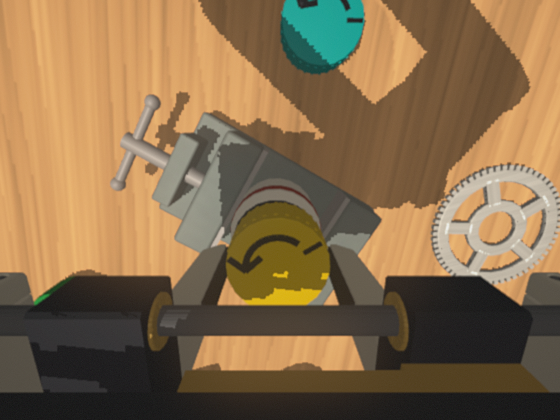

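The bar turned with the gripper, since it sits at the same angle in the image (about 31°). I'll ease off and lift.

Emit:
play_rows(
  increments="0 0 -3 0 1;0 0 -6 0 1;0 0 -9 0 1;0 0 -12 0 1;0 0 -12 0 1;0 0 -12 0 1",
)

```text
t: 8.2
tool_pos: [0.5371, -0.2533, 0.1043]
orientation: [-2.078, -2.355, 0.001]
force: [0.7, 0.2, -1.1]
opening: 0.061
gripper_force: 50.0
```

Emit:
play_rows(
  increments="0 0 -15 0 1;0 0 -40 0 1;0 0 -80 0 1;0 0 -80 0 1;30 5 -80 0 1;486 70 -80 0 1;486 70 -80 0 1;486 70 -80 0 1;486 70 -80 0 1;486 70 -80 0 1;486 70 -80 0 1;486 70 -80 0 1;486 70 -80 0 1;486 70 -80 0 1;486 70 -80 0 1;486 70 -80 0 1;486 70 -80 0 1;486 70 -80 0 1",
)

```text
t: 10.0
tool_pos: [0.5468, 0.2357, 0.1851]
orientation: [2.08, 2.354, -0.001]
force: [-0.6, 0.4, -0.9]
opening: 0.0607
gripper_force: 50.0
```

```bash
python3 look.py w4 cap_center tray_in; python3 -c "
from h import *
im=robot.read_camera('top'); cv2.imwrite('pics/top2.png',im)
for n in('top',):
  b=cv2.imread('pics/top.png'); h=cv2.cvtColor(b,cv2.COLOR_BGR2HSV); m=near(cv2.inRange(h,(105,120,40),(125,255,255))>0,(210,222)).astype(np.uint8)
  r=cv2.minAreaRect(max(cv2.findContours(m,0,2)[0],key=cv2.contourArea)); print(r,ray('top',r[0],.010),[ray('top',p,.012) for p in cv2.boxPoints(r)])
lm('top',['tray_in'])
"
```

```text
t 10.0 tcp [0.5468 0.2357 0.1851] q [ 3.210e-01  1.240e-01  1.517e+00 -1.000e-03  1.501e+00  1.980e-01] F [-0.6  0.4 -0.9] op 0.06073439990016224 49.99962773535117
[[-0.123  0.992 -0.   ]
 [ 0.992  0.123 -0.001]
 [-0.001 -0.    -1.   ]]
wrist cap_center [0.5492 0.2349 0.2021] 0.9
campos [0.537374   0.31393221 0.37260245]
((209.9147491455078, 221.63771057128906), (51.01851272583008, 58.63406753540039), 76.75948333740234) [0.54803178 0.2380617  0.01      ] [array([0.6071992, 0.3444231, 0.012    ]), array([0.64475548, 0.16670349, 0.012     ]), array([0.48913961, 0.13229696, 0.012     ]), array([0.45264594, 0.30740701, 0.012     ])]
top tray_in [0.5489 0.2366 0.0057] 0.81
```

View pics/w4.png

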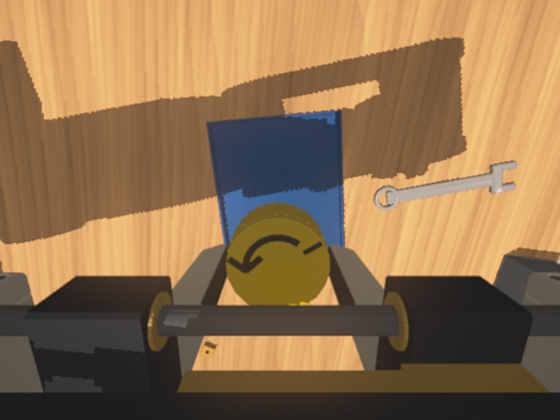

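The cap is held level above the tray. I'll descend close to the floor and feel for it.

Emit:
play_rows(
  increments="2 1 45 0 1;2 1 90 0 1;2 1 130 0 1;2 1 150 0 1;2 1 165 0 1;2 1 171 0 1;2 1 173 0 1;2 1 173 0 1;2 1 173 0 1",
)

```text
t: 11.15
tool_pos: [0.5485, 0.24, 0.0137]
orientation: [2.077, 2.355, 0.004]
force: [0.2, -1.2, -0.9]
opening: 0.0611
gripper_force: 50.0
```

Emit:
play_rows(
  increments="0 0 1 0 1;0 0 2 0 1;0 0 3 0 1;0 0 4 0 1;0 0 4.5 0 1;0 0 4.5 0 1;0 0 4.5 0 1",
)

```text
t: 11.85
tool_pos: [0.5472, 0.2395, 0.0075]
orientation: [-2.078, -2.356, 0.0]
force: [-0.0, -0.1, -0.1]
opening: 0.0611
gripper_force: 50.0
```

Emit:
play_rows(
  increments="0 0 0.6 0 1;0 0 0.6 0 1;0 0 0.6 0 1",
)

```text
t: 12.15
tool_pos: [0.5473, 0.2396, 0.0073]
orientation: [2.078, 2.356, 0.0]
force: [-2.6, -1.5, 4.3]
opening: 0.0611
gripper_force: 50.0
```

Emit:
play_rows(
  increments="0 0 0 0 -0.6;0 0 0 0 -0.6;0 0 0 0 -0.6;0 0 0 0 -0.6;0 0 -20 0 -0.6;0 0 -60 0 -0.6;0 0 -110 0 -0.6;-50 12 -120 0 -0.6;-207 48 -120 0 0.1;-207 48 -120 0 0.1;-207 48 -120 0 0.1;-207 48 -120 0 0.1;-207 48 -120 0 0.1;-207 48 -120 0 0.1;-207 48 -120 0 0.1",
)

```text
t: 13.65
tool_pos: [0.6201, 0.0419, 0.1267]
orientation: [-2.076, -2.357, -0.0]
force: [-0.0, -0.1, -0.1]
opening: 0.0417
gripper_force: 0.0
```

```bash
python3 look.py w5 insert_center; python3 -c "
from h import *
k=robot.calibration('wrist'); f=210/np.tan(np.radians(k['vertical_fov'])/2)
t=robot.read_state()['tool_pos']; print(cv2.projectPoints(np.array([t]),k['rvec'],k['tvec'],np.array([[f,0,k['cx']],[0,f,k['cy']],[0,0,1]]),None)[0])
im=robot.read_camera('top'); lm('top',['cap_center','tray_in'])
im=cv2.imread('pics/w5.png');cv2.imwrite('pics/c5.png',cv2.resize(im[130:330,180:400],None,fx=3,fy=3,interpolation=cv2.INTER_CUBIC))
"
```

```text
t 13.65 tcp [0.6201 0.0419 0.1267] q [-1.500e-02  2.290e-01  1.507e+00  1.000e-03  1.406e+00 -1.420e-01] F [-0.  -0.1 -0.1] op 0.041702993448998665 0.0
[[-0.126  0.992 -0.001]
 [ 0.992  0.126  0.001]
 [ 0.001 -0.    -1.   ]]
wrist insert_center [0.6246 0.0394 0.0046] 0.61
campos [0.61055169 0.11973884 0.31434858]
[[[277.32649167 246.7333324 ]]]
top cap_center [0.5472 0.2398 0.0192] 0.9
top cap_center [ 0.5488 -0.0984  0.0138] 0.84
top cap_center [ 0.3414 -0.3872  0.0196] 0.69
top tray_in [0.5467 0.2387 0.0036] 0.76
top tray_in [0.7588 0.267  0.0045] 0.7
```

View pics/c5.png

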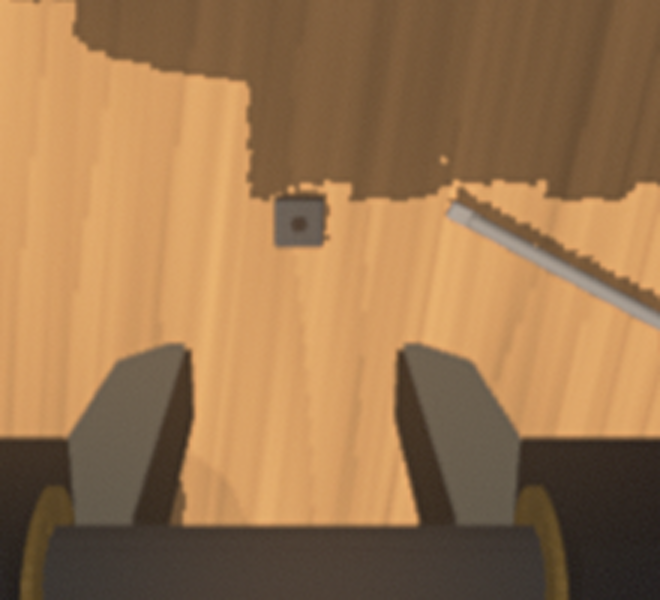

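The insert is at about (279.7,204), nearly square to the gripper already, and the screwdriver tip is well to the right.

```bash
python3 -c "
from h import *
s,Rm=st()
im=cv2.imread('pics/w5.png'); h=cv2.cvtColor(im,cv2.COLOR_BGR2HSV)
m=near((h[...,1]<90)&(h[...,2]<140),(279.7,204)).astype(np.uint8); r=cv2.minAreaRect(max(cv2.findContours(m,0,2)[0],key=cv2.contourArea)); print(m.sum(),r)
for uv in((279.7,204),r[0]):
  p=ray('wrist',uv,.009); print(p,Rm.T@(p-s['tool_pos'])*1e3)
P=[ray('wrist',q,.009)[:2] for q in cv2.boxPoints(r)]; print([np.round((P[i]-P[i-1])@Rm[:2,:2]*1e3,1) for i in range(4)])
"
```

```text
t 13.9 tcp [0.6205 0.0412 0.127 ] q [-0.016  0.229  1.506  0.     1.406 -0.143] F [ 0.4 -0.2 -0.1] op 0.0418192050326514 0.0
[[-0.126  0.992  0.   ]
 [ 0.992  0.126  0.   ]
 [ 0.     0.    -1.   ]]
241 ((279.5, 203.5), (15.0, 15.0), 90.0)
[0.62281543 0.04205386 0.009     ] [  0.52104239   2.41871634 117.99910275]
[0.62252801 0.04258116 0.009     ] [  1.08038194   2.2001159  117.99913099]
[array([16.8,  0.1]), array([ 0. , 16.2]), array([-16.8,   0.2]), array([ -0. , -16.4])]
```

Emit:
play_rows(
  increments="0.5 1.5 45 0 0.1;0.5 1.5 90 0 0.1;0.5 1.5 110 0 0.1;0.5 1.5 119 0 0.1;0.5 1.5 124 0 0.1;0.5 1.5 124 0 0.1;0.5 1.5 124 0 0.1;0.5 1.5 124 0 0.1;0.5 1.5 124 0 1;0.5 1.5 124 0 1;0.5 1.5 124 0 1;0.5 1.5 124 0 1;0.5 1.5 124 0 1;0.5 1.5 124 0 1;0.5 1.5 124 0 1",
  force=25,
)

```text
t: 15.4
tool_pos: [0.622, 0.0408, 0.0028]
orientation: [-2.078, -2.356, 0.0]
force: [-0.1, -0.6, -0.7]
opening: 0.0006
gripper_force: 0.0
```

Missed: the fingers closed on nothing. I'll lift and look.

Emit:
play_rows(
  increments="0 0 0 0 0.1;0 0 0 0 0.1;0 0 0 0 0.1;0 0 0 0 0.1;0 0 -50 0 0.1;0 0 -60 0 0.1;0 0 -60 0 0.1;0 0 -60 0 0.1",
)

```text
t: 16.2
tool_pos: [0.622, 0.0408, 0.0625]
orientation: [2.078, 2.356, 0.0]
force: [-0.1, -0.0, -0.1]
opening: 0.0419
gripper_force: 0.0
```

```bash
python3 look.py w6 insert_center; python3 -c "
from h import *
im=cv2.imread('pics/w6.png');cv2.imwrite('pics/c6.png',cv2.resize(im[130:330,180:400],None,fx=3,fy=3,interpolation=cv2.INTER_CUBIC))
"
```

```text
t 16.2 tcp [0.622  0.0408 0.0625] q [-0.017  0.29   1.557  0.     1.294 -0.142] F [-0.1 -0.  -0.1] op 0.04186906762696619 0.0
[[-0.125  0.992  0.   ]
 [ 0.992  0.125  0.   ]
 [-0.     0.    -1.   ]]
wrist insert_center [0.6202 0.0383 0.0094] 0.84
campos [0.61172782 0.11873134 0.2484733 ]
```

View pics/c6.png

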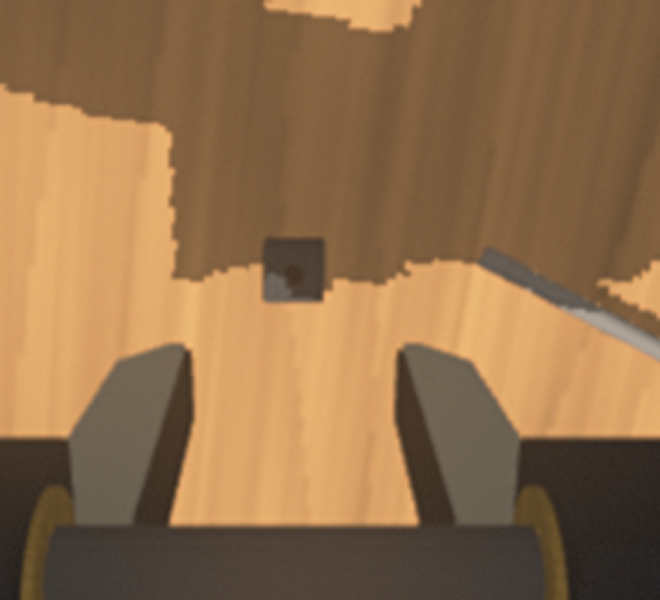

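```bash
python3 -c "
from h import *
s,Rm=st()
k=robot.calibration('wrist'); f=210/np.tan(np.radians(k['vertical_fov'])/2); K=np.array([[f,0,k['cx']],[0,f,k['cy']],[0,0,1]])
pr=lambda p: cv2.projectPoints(np.array([p],float),k['rvec'],k['tvec'],K,None)[0].ravel()
t=s['tool_pos']
for o in (0,-.02,.06-.009+.0025): print(o,pr(t+Rm@[0,0,o]))
print('tips',pr(t+Rm@[0,-.021,0]),pr(t+Rm@[0,.021,0]),pr(t+Rm@[.0075,.021,0]))
p=ray('wrist',(277.7,220.7),.009); print(p,Rm.T@(p-t)*1e3)
a=robot.read_camera('top'); b=cv2.imread('pics/top.png')
lm('top',['insert_center','new_insert_center'])
"
```

```text
t 16.3 tcp [0.6208 0.0408 0.061 ] q [-0.017  0.292  1.558 -0.     1.294 -0.142] F [-0.2 -0.  -1.7] op 0.04187050666152701 0.0
[[-0.125  0.992 -0.003]
 [ 0.992  0.125  0.   ]
 [ 0.    -0.003 -1.   ]]
0 [277.34965249 246.7217582 ]
-0.02 [277.30622552 259.08783502]
0.0535 [277.43341466 222.86999909]
tips [247.14205043 246.69263598] [307.55834216 246.75088146] [307.87838249 236.62778974]
[0.62058527 0.04330353 0.009     ] [ 2.45011731  0.23058031 52.03669924]
top insert_center [ 0.5343 -0.2554  0.0009] 0.3
```

The insert sits between the fingers (off by about +2.4 mm in x and 0.2 mm in y), so the tips were probably too high for the pads to catch it. I'll go lower and close gently.

Emit:
play_rows(
  increments="2 0 40 0 0.1;2 0 55 0 0.1;2 0 60 0 0.1;2 0 60 0 0.1;2 0 61 0 0.1;2 0 61 0 0.1;2 0 61 0 0.1",
  force=15,
)

```text
t: 17.15
tool_pos: [0.6228, 0.0427, 0.0032]
orientation: [2.077, 2.355, 0.002]
force: [-0.3, -0.2, -0.1]
opening: 0.0423
gripper_force: 0.0
```

Emit:
play_rows(
  increments="0 0 0 0 0.5;0 0 0 0 0.5;0 0 0 0 0.5;0 0 0 0 0.75;0 0 0 0 0.75",
)

```text
t: 17.65
tool_pos: [0.6218, 0.0428, 0.0019]
orientation: [-2.078, -2.356, 0.0]
force: [-0.9, 0.9, 0.4]
opening: 0.0131
gripper_force: 0.0
```

```bash
python3 -c "
from h import *
s,Rm=st(); im=robot.read_camera('wrist'); cv2.imwrite('pics/w7.png',im); lm('wrist',['insert_center'])
r=robot.regions_of('wrist','insert_center')
for d in r[:2]:
  ys,xs=np.nonzero(d['pixels']); print(d['conf'],xs.min(),xs.max(),ys.min(),ys.max(),len(xs))
cv2.imwrite('pics/c7.png',cv2.resize(im[180:300,210:350],None,fx=5,fy=5,interpolation=cv2.INTER_CUBIC))
"
```

```text
t 17.65 tcp [0.6218 0.0428 0.0019] q [-0.014  0.361  1.591  0.     1.19  -0.139] F [-0.9  0.9  0.4] op 0.013121545542951859 0.0
[[-0.125  0.992 -0.   ]
 [ 0.992  0.125  0.   ]
 [ 0.    -0.    -1.   ]]
wrist insert_center [0.6199 0.0393 0.0042] 0.68
0.71 264 290 235 262 673
```

View pics/c7.png

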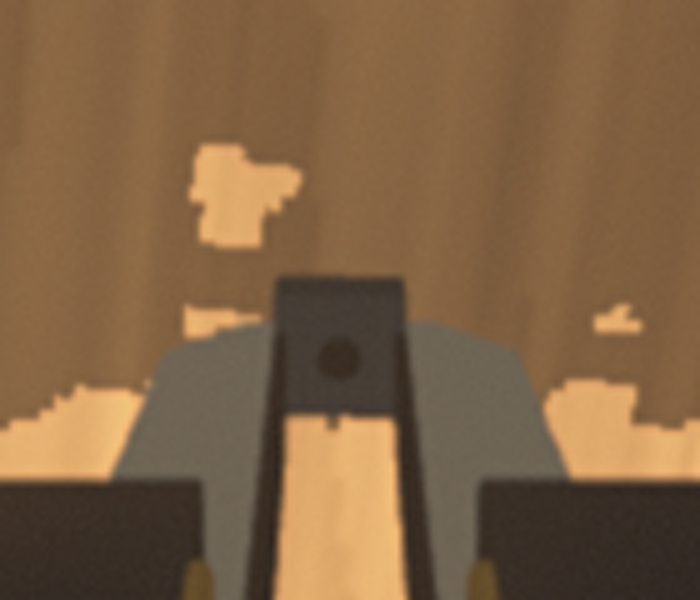

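The insert stands right between the finger tips, and they seem just to be reaching it. I'll close the rest of the way.

Emit:
play_rows(
  increments="0 0 0 0 1;0 0 0 0 1",
)

```text
t: 18.0
tool_pos: [0.6218, 0.0428, 0.0019]
orientation: [-2.078, -2.356, 0.0]
force: [-0.4, 0.5, -0.3]
opening: 0.0017
gripper_force: 0.0
```

Emit:
play_rows(
  increments="0 0 0 0 0.4;0 0 0 0 0.4;0 0 0.5 0 0.4;0 0 1 0 0.4;0 0 1.5 0 0.4;0 0 1.5 0 0.4;0 0 1.5 0 0.4",
)

```text
t: 18.7
tool_pos: [0.6218, 0.0428, 0.0004]
orientation: [-2.078, -2.356, 0.0]
force: [-0.1, -0.0, 1.0]
opening: 0.0275
gripper_force: 0.0
```

Emit:
play_rows(
  increments="0 0 0 0 1;0 0 0 0 1;0 0 0 0 1;0 0 0 0 1;0 0 0 0 1",
  force=8,
)

```text
t: 19.2
tool_pos: [0.6218, 0.0428, 0.0004]
orientation: [-2.078, -2.356, 0.0]
force: [-0.2, 0.1, 0.3]
opening: 0.0005
gripper_force: 0.0
```

```bash
python3 -c "
from h import *
s,Rm=st(); im=robot.read_camera('wrist'); cv2.imwrite('pics/w8.png',im); lm('wrist',['insert_center'])
for d in robot.regions_of('wrist','insert_center')[:2]:
  ys,xs=np.nonzero(d['pixels']); print(d['conf'],xs.min(),xs.max(),ys.min(),ys.max(),len(xs))
a=cv2.imread('pics/w7.png')
for n,i in(('w7',a),('w8',im)):
  g=cv2.cvtColor(i,cv2.COLOR_BGR2GRAY)
  for r in(236,242,248,254,260,264,270,280): print(n,r,*g[r,236:320:2])
"
```

```text
t 19.2 tcp [6.218e-01 4.280e-02 4.000e-04] q [-0.014  0.363  1.591  0.     1.188 -0.138] F [-0.2  0.1  0.3] op 0.0005012157897495827 0.0
[[-0.125  0.992 -0.   ]
 [ 0.992  0.125  0.   ]
 [ 0.    -0.    -1.   ]]
wrist insert_center [ 0.7675  0.0225 -0.0042] 0.64
wrist insert_center [0.6227 0.0392 0.0063] 0.63
0.78 264 291 235 245 261
w7 236 114 112 106 104 103 102 105 105 102 102 104 103 100 100 92 59 58 58 59 58 58 60 59 58 60 58 59 74 108 109 109 106 105 105 102 99 98 99 100 102 106 107
w7 242 114 110 107 105 103 120 174 167 163 164 159 118 117 104 84 63 64 64 63 65 63 61 62 63 62 64 63 66 109 109 108 107 105 104 101 98 99 101 100 98 102 107
w7 248 114 110 106 104 103 103 108 105 102 102 102 102 101 103 77 49 64 63 64 60 51 51 57 63 63 63 59 48 97 102 102 101 102 101 102 101 101 101 101 100 104 108
w7 254 113 108 105 102 102 102 101 103 102 100 102 101 102 102 63 48 64 63 65 55 49 48 49 63 63 65 60 46 84 103 102 102 102 101 101 100 101 101 101 101 107 108
w7 260 197 152 101 102 101 101 101 102 102 103 102 101 103 98 49 51 63 61 63 64 63 63 63 63 62 65 58 48 63 103 101 101 101 101 101
[... 1008 characters left out ...]
104 103 100 98 100 100 99 100 100 100 99 99 99 99 95 46 45 57 101 98 97 99 100 98 99 99 99 99 99 98 96 97 98 96 98 104 105
w8 260 192 170 181 179 180 184 184 132 98 99 100 99 100 99 98 99 99 99 100 86 44 49 50 96 99 98 98 99 98 99 98 98 99 99 96 96 100 97 95 102 104 104
w8 264 189 184 180 178 181 184 171 98 100 99 98 99 100 99 99 100 98 98 99 85 51 90 50 95 99 98 99 100 98 98 99 97 99 99 98 96 110 112 99 100 101 98
w8 270 187 182 178 179 182 150 98 100 98 99 99 99 99 101 98 98 99 97 99 79 59 107 46 93 98 98 98 98 98 98 98 99 97 99 98 96 104 166 176 180 185 178
w8 280 47 46 46 46 46 47 45 45 44 46 42 43 45 43 42 42 44 41 80 68 56 103 41 89 57 41 41 42 41 42 39 43 42 40 41 41 43 43 41 43 40 42
```

Across the pictures the visible finger tips look about 20 mm nearer the camera than the stated TCP. The tips also close over the insert at TCP z≈0 without touching it. So the real tips sit higher than reported, and I'll open and feel downward in small steps.

Emit:
play_rows(
  increments="0 0 0 0 0.1;0 0 0 0 0.1;0 0 0 0 0.1;0 0 0 0 0.1;0 0 4 0 0.1;0 0 8 0 0.1;0 0 10 0 0.1;0 0 10 0 0.1",
)

```text
t: 20.15
tool_pos: [0.6212, 0.0428, -0.0104]
orientation: [-2.078, -2.355, 0.001]
force: [-0.1, 0.7, -0.5]
opening: 0.0421
gripper_force: 0.0
```

Emit:
play_rows(
  increments="0 0 1 0 0.1;0 0 2 0 0.1;0 0 3 0 0.1;0 0 3 0 0.1;0 0 3 0 0.1",
)

```text
t: 20.65
tool_pos: [0.6219, 0.0428, -0.0125]
orientation: [2.078, 2.356, 0.0]
force: [-0.2, 0.6, 0.2]
opening: 0.042
gripper_force: 0.0
```

Emit:
play_rows(
  increments="0 0 1 0 0.1;0 0 2 0 0.1;0 0 3 0 0.1;0 0 3 0 0.1;0 0 3 0 0.1",
)

```text
t: 21.15
tool_pos: [0.6218, 0.0428, -0.0156]
orientation: [-2.078, -2.356, 0.0]
force: [0.4, -0.3, 0.1]
opening: 0.0422
gripper_force: 0.0
```

Emit:
play_rows(
  increments="0 0 0 0 1;0 0 0 0 1;0 0 0 0 1;0 0 0 0 1;0 0 0 0 1;0 0 0 0 1",
)

```text
t: 21.75
tool_pos: [0.6219, 0.0428, -0.0155]
orientation: [2.078, 2.356, 0.0]
force: [0.6, 0.4, -0.1]
opening: 0.0178
gripper_force: 8.0
```

The insert is gripped at 17.8 mm. I'll firm the grip, lift and move over the jar.

Emit:
play_rows(
  increments="0 0 0 0 1;0 0 0 0 1;0 0 -20 0 1;0 0 -60 0 1;0 0 -110 0 1;0 0 -150 0 1;-283 -120 -150 0 1;-283 -120 -150 0 1;-283 -120 -150 0 1;-283 -120 -150 0 1;-283 -120 -150 0 1;-283 -120 -150 0 1;-283 -120 -150 0 1;-283 -120 -150 0 1;-283 -120 -150 0 1;-283 -120 -150 0 1;-283 -120 -150 0 1",
  force=25,
)

```text
t: 23.45
tool_pos: [0.5386, -0.2514, 0.1344]
orientation: [-2.076, -2.358, -0.0]
force: [-0.8, -0.4, -0.6]
opening: 0.0171
gripper_force: 25.0
```

```bash
python3 look.py w9 jar_mouth insert_center vise; python3 -c "
from h import *
im=cv2.imread('pics/w9.png')
for d in robot.regions_of('wrist','insert_center')[:2]:
  ys,xs=np.nonzero(d['pixels']); print(d['conf'],xs.min(),xs.max(),ys.min(),ys.max(),len(xs))
robot.read_camera('top'); lm('top',['jar_mouth','jar_floor','cap_center'])
robot.read_camera('scene'); lm('scene',['jar_mouth'])
cv2.imwrite('pics/c9.png',cv2.resize(im[150:300,190:370],None,fx=4,fy=4,interpolation=cv2.INTER_CUBIC))
"
```

```text
t 23.45 tcp [ 0.5386 -0.2514  0.1344] q [-0.523  0.152  1.58   0.     1.41  -0.65 ] F [-0.8 -0.4 -0.6] op 0.017107490428648744 24.998196065425873
[[-0.127  0.992 -0.   ]
 [ 0.992  0.127  0.   ]
 [ 0.     0.    -1.   ]]
wrist jar_mouth [ 0.5354 -0.2519  0.1134] 0.83
wrist insert_center [ 0.538  -0.2536  0.1595] 0.62
wrist vise [ 0.5356 -0.2542  0.0024] 0.95
campos [ 0.52868499 -0.17434096  0.32188048]
0.67 264 291 243 276 904
top jar_mouth [ 0.5398 -0.2524  0.117 ] 0.62
top jar_floor [ 0.5381 -0.2557  0.0296] 0.64
top cap_center [ 0.55   -0.0941  0.0134] 0.9
top cap_center [ 0.3415 -0.3852  0.0161] 0.69
top cap_center [0.5491 0.2403 0.019 ] 0.66
scene jar_mouth [ 0.5364 -0.2501  0.1119] 0.86
```

The positions agree: the mouth is at about (0.5375,-0.2525) and the held insert is centred on the tool. I'll descend until it is just above the mouth.

Emit:
play_rows(
  increments="0 0 12 0 1;0 0 22 0 1;0 0 29 0 1;0 0 32 0 1;0 0 32 0 1;0 0 32 0 1;0 0 32 0 1;0 0 32 0 1",
)

```text
t: 24.8
tool_pos: [0.5384, -0.2531, 0.103]
orientation: [2.078, 2.355, 0.0]
force: [-0.9, 0.7, -0.8]
opening: 0.0173
gripper_force: 25.0
```

```bash
python3 -c "
from h import *
s,Rm=st(); im=robot.read_camera('wrist'); cv2.imwrite('pics/w10.png',im); lm('wrist',['jar_mouth','insert_center'])
m=ray('wrist',(0,0),0); k=robot.calibration('wrist'); f=210/np.tan(np.radians(k['vertical_fov'])/2); K=np.array([[f,0,k['cx']],[0,f,k['cy']],[0,0,1]])
# neck outer circle (40mm) projected about the assumed axis, and image brightness along it
h=cv2.cvtColor(im,cv2.COLOR_BGR2HSV)
a=np.radians(np.arange(0,360,15))
for r in(.014,.016,.018,.020,.022):
  P=np.c_[.5378+r*np.cos(a),-.253+r*np.sin(a),a*0+.116]; q=cv2.projectPoints(P,k['rvec'],k['tvec'],K,None)[0].reshape(-1,2).round().astype(int)
  print(r,[tuple(int(v) for v in h[y,x][1:]) for x,y in q])
"
```

```text
t 24.8 tcp [ 0.5384 -0.2531  0.103 ] q [-0.526  0.178  1.61   0.     1.352 -0.651] F [-0.9  0.7 -0.8] op 0.017291089371119853 24.998132586479187
[[-0.125  0.992  0.001]
 [ 0.992  0.125 -0.   ]
 [-0.001  0.001 -1.   ]]
wrist jar_mouth [ 0.5395 -0.2534  0.1142] 0.92
wrist insert_center [ 0.5391 -0.2555  0.1259] 0.85
0.014 [(53, 101), (50, 102), (51, 100), (156, 93), (154, 93), (147, 90), (194, 167), (151, 93), (150, 95), (146, 94), (153, 95), (53, 105), (56, 104), (56, 105), (56, 104), (75, 51), (57, 63), (49, 62), (48, 64), (45, 62), (41, 62), (45, 63), (54, 47), (52, 69)]
0.016 [(50, 102), (52, 103), (53, 102), (130, 94), (147, 92), (158, 89), (184, 148), (156, 93), (154, 93), (150, 95), (146, 96), (49, 104), (56, 104), (54, 104), (56, 105), (60, 85), (85, 51), (46, 83), (43, 101), (43, 126), (44, 87), (43, 60), (56, 50), (51, 100)]
0.018 [(54, 100), (50, 101), (46, 112), (41, 130), (41, 130), (43, 126), (77, 109), (102, 103), (75, 109), (101, 104), (85, 102), (48, 107), (56, 105), (56, 105), (58, 105), (58, 105), (82, 50), (40, 232), (35, 234), (42, 205), (45, 199), (64, 52), (54, 94), (50, 103)]
0.02 [(48, 101), (50, 101), (43, 120), (47, 109), (42, 108), (40, 122), (41, 131), (42, 133), (40, 133), (42, 135), (41, 132), (45, 130), (53, 106), (55, 106), (56, 104), (58, 102), (87, 53), (94, 109), (134, 181), (132, 162), (34, 106), (62, 49), (53, 102), (53, 101)]
0.022 [(50, 102), (50, 103), (44, 123), (41, 123), (42, 108), (42, 108), (42, 109), (40, 109), (42, 108), (45, 113), (47, 119), (45, 208), (58, 106), (58, 106), (57, 107), (54, 104), (64, 68), (135, 223), (134, 213), (131, 195), (33, 178), (76, 47), (53, 102), (53, 101)]
```

The rim ring is symmetric about the assumed axis to within about 1 mm, so I'll release and retreat.

Emit:
play_rows(
  increments="0 0 0 0 0.4;0 0 0 0 0.3;0 0 0 0 0.1;0 0 0 0 0.1;0 0 0 0 0.1;0 0 -30 0 0.1;0 0 -80 0 0.1;0 0 -120 0 0.1;0 0 -120 0 0.1;0 0 -120 0 0.1",
)

```text
t: 25.95
tool_pos: [0.5389, -0.2534, 0.2241]
orientation: [2.076, 2.353, 0.001]
force: [1.5, 0.2, -0.5]
opening: 0.0419
gripper_force: 0.0
```

```bash
python3 -c "
from h import *
s,Rm=st(); im=robot.read_camera('wrist'); lm('wrist',['insert_center','jar_mouth'])
robot.read_camera('top'); lm('top',['insert_center','new_insert_center','cap_center','cap_mark','jar_mouth','jar_floor','screwdriver'])
t=robot.read_camera('scene'); lm('scene',['insert_center','new_insert_center','cap_center'])
k=robot.calibration('wrist'); f=210/np.tan(np.radians(k['vertical_fov'])/2); K=np.array([[f,0,k['cx']],[0,f,k['cy']],[0,0,1]])
c=cv2.projectPoints(np.array([[.538,-.253,.116]]),k['rvec'],k['tvec'],K,None)[0].ravel().astype(int); print(c)
h=cv2.cvtColor(im,cv2.COLOR_BGR2HSV)
for y in range(c[1]-22,c[1]+24,3): print(' '.join('%3d/%-3d'%tuple(h[y,x][1:]) for x in range(c[0]-24,c[0]+26,4)))
"
```

```text
t 25.95 tcp [ 0.5389 -0.2534  0.2241] q [-0.526  0.105  1.467 -0.     1.566 -0.651] F [ 1.5  0.2 -0.5] op 0.04194077015200523 0.0
[[-0.125  0.992  0.003]
 [ 0.992  0.125 -0.002]
 [-0.002  0.003 -1.   ]]
wrist jar_mouth [ 0.5377 -0.2552  0.1194] 0.81
top cap_center [0.5456 0.237  0.0177] 0.85
top cap_center [ 0.5523 -0.0967  0.0141] 0.72
top cap_center [0.5508 0.2373 0.0069] 0.69
top cap_mark [0.5656 0.2515 0.0425] 0.83
top cap_mark [ 0.5811 -0.0941  0.0377] 0.75
top jar_mouth [ 0.5349 -0.2504  0.1145] 0.96
top jar_floor [ 0.5382 -0.2548  0.0263] 0.63
top screwdriver [ 0.7679  0.0171 -0.0031] 0.54
scene new_insert_center [ 0.4705 -0.0212  0.0095] 0.57
scene cap_center [ 0.3388 -0.3842  0.017 ] 0.77
scene cap_center [0.5454 0.2365 0.0266] 0.76
scene cap_center [ 0.7654  0.0148 -0.0012] 0.46
[277 207]
 44/163  51/70   42/199  43/131  44/121  42/115  44/115  45/120  45/102  44/117  52/83   48/79   47/115
 53/63   46/134  43/177  48/101  45/114  39/119  44/122  42/114  49/99   47/103  44/116  62/49   44/116
 46/110  45/146  43/107  42/121  78/101 159/117 179/158 146/147  43/119  46/100  4
[... 673 characters left out ...]
/104  51/104  80/99   89/97   58/102  49/105  44/133  45/208  45/185  34/106
 83/113  33/229  41/225  55/102  53/105  51/105  51/105  51/105  50/101  41/223  43/217  45/120  27/125
133/195  42/196  41/220  45/205  54/103  56/104  53/102  53/101  38/203  40/222  45/214  35/117  29/132
133/194 130/178  43/224  49/147  44/219  45/194  43/207  43/222  46/168  47/164  42/116  27/121  29/131
133/192 135/208 128/171  78/72   70/69   57/89   58/97   67/69   77/66   44/105  35/146  27/133  27/131
132/193 134/204 134/202 132/191 131/171 118/123 109/110  29/113  53/91   38/168  28/120  27/134  29/132
133/194 133/205 133/200 136/190 135/197 133/193 136/190  93/134  46/105  41/150  27/132  31/133  29/132
```

Emit:
play_rows(
  increments="-70 0 0 0 -1;-70 0 0 0 -1;-70 0 0 0 -1;-70 0 0 0 -1;-70 0 0 0 -1",
)

```text
t: 27.2
tool_pos: [0.5469, -0.3215, 0.2225]
orientation: [-2.078, -2.356, -0.001]
force: [0.4, 0.2, -0.3]
opening: 0.0772
gripper_force: 0.0
```

```bash
python3 -c "
from h import *
s,Rm=st(); im=robot.read_camera('wrist'); lm('wrist',['insert_center','jar_mouth','jar_floor','new_insert_center'])
k=robot.calibration('wrist'); f=210/np.tan(np.radians(k['vertical_fov'])/2); K=np.array([[f,0,k['cx']],[0,f,k['cy']],[0,0,1]])
c=cv2.projectPoints(np.array([[.538,-.253,.116],[.538,-.253,.034]]),k['rvec'],k['tvec'],K,None)[0].reshape(-1,2).astype(int); print(c); c=c[0]
h=cv2.cvtColor(im,cv2.COLOR_BGR2HSV)
for y in range(c[1]-20,c[1]+21,2): print(' '.join('%3d/%-3d'%tuple(h[y,x][1:]) for x in range(c[0]-20,c[0]+21,3)))
"
```

```text
t 27.2 tcp [ 0.5469 -0.3215  0.2225] q [-0.612  0.214  1.349  0.     1.579 -0.738] F [ 0.4  0.2 -0.3] op 0.07716446426236069 0.0
[[-0.125  0.992  0.   ]
 [ 0.992  0.125  0.   ]
 [ 0.     0.    -1.   ]]
wrist jar_mouth [ 0.5352 -0.2515  0.115 ] 0.69
[[277 138]
 [277 136]]
 44/52   45/103  45/160  42/211  44/213  43/173  42/206  41/187  43/143  41/118  43/107  44/110  43/77   42/49 
 44/75   45/126  45/188  41/192  43/210  42/208  43/197  44/199  40/217  43/194  41/118  44/110  42/108  43/59 
 43/106  44/133  45/194  42/213  44/157  68/101  93/93   90/91   57/121  40/202  42/202  45/108  45/108  39/97 
 46/111  42/183  43/216  42/141 120/81  149/82  154/83  155/82  165/79   85/96   38/195  42/171  46/105  44/109
 44/127  43/200  43/154 115/82  143/84  151/83  151/83  159/82  157/83  156/80   61/100  36/218  44/122  40/108
 42/128  41/160  61/88  144/85  147/83  144/83  149/84  151/83  152/82  154/83  155/79   34/163  43/174  41/106
 43/154  44/105 126/85  144/83  141/85  144/83  146/84  147/83  147/85  155/82  161/81   65/94   40/153  43/107
 46/116  45/97  144/85  143/84  143/84  141/
[... 822 characters left out ...]
9/82   63/89   45/113  45/114
 39/177  44/116  48/95  139/86  141/85  138/85  147/85  150/85  146/84  154/83  127/84   45/96   46/111  45/114
 40/165  46/111  43/107  75/92  144/85  137/84  149/84  141/87  146/84  141/83   58/92   43/112  43/113  44/115
 35/225  47/114  48/117  48/100  70/91  132/87  151/86  146/84  123/87   61/92   42/103  44/109  44/116  39/111
 39/211  47/115  45/113  49/115  48/101  53/96   66/93   62/95   49/98   46/105  45/113  43/112  44/111  45/108
 39/150  48/117  47/114  48/107  47/115  45/113  47/108  42/108  44/116  45/113  46/106  45/114  43/113  57/63 
 59/73   46/110  47/142  47/141  46/105  46/110  47/114  47/113  49/109  51/106  48/107  47/104  46/94   71/54
```

```bash
python3 -c "
from h import *
im=robot.read_camera('wrist'); cv2.imwrite('pics/w11.png',im); t=robot.read_camera('top'); cv2.imwrite('pics/top3.png',t); sc=robot.read_camera('scene'); cv2.imwrite('pics/sc3.png',sc)
for c in('wrist','top','scene'):
  for q in('insert_center','new_insert_center'):
    for d in robot.recognise(c,q)[:4]: print(c,q,np.round(d['centre'],4),round(d['conf'],2))
for n,m in(('top','top3'),('scene','sc3')):
  a=cv2.imread(f'pics/{n}.png').astype(int);b=cv2.imread(f'pics/{m}.png').astype(int)
  dk=((b.max(2)-b.min(2)<30)&(b.max(2)<95)&(b.max(2)>40)&(np.abs(a-b).max(2)>30)).astype(np.uint8)
  N,l,s,cc=cv2.connectedComponentsWithStats(dk)
  print(n,[(tuple(cc[i].round(0).astype(int).tolist()),int(s[i,4])) for i in range(1,N) if s[i,4]>=8])
k=robot.calibration('wrist'); f=210/np.tan(np.radians(k['vertical_fov'])/2); K=np.array([[f,0,k['cx']],[0,f,k['cy']],[0,0,1]])
print(cv2.projectPoints(np.array([[.538,-.253,.116],[.538,-.253,.025]]),k['rvec'],k['tvec'],K,None)[0].reshape(-1,2))
g=(im[120:156,259:296].astype(int)); print(g.reshape(-1,3).min(0), g[18,18])
kt=robot.calibration('top'); ft=210/np.tan(np.radians(kt['vertical_fov'])/2)
q=cv2.projectPoints(np.array([[.538,-.253,.116]]),kt['rvec'],kt['tvec'],np.array([[ft,0,kt['cx']],[0,ft,kt['cy']],[0,0,1]]),None)[0].ravel().astype(int);print(q)
for y in range(q[1]-8,q[1]+9): print(' '.join('%3d,%3d,%3d'%tuple(t[y,x]) for x in range(q[0]-8,q[0]+9,2)))
"
```

```text
scene insert_center [ 0.5889 -0.4865  0.0699] 0.62
top [((373, 270), 2606), ((467, 143), 10), ((357, 162), 287), ((459, 156), 23), ((429, 161), 11), ((403, 169), 17), ((511, 179), 77), ((520, 175), 14), ((409, 185), 24), ((442, 213), 1190), ((377, 204), 313), ((499, 200), 20), ((379, 216), 33), ((475, 218), 16), ((368, 224), 8), ((416, 225), 13), ((452, 261), 883), ((476, 232), 54), ((416, 237), 10), ((465, 268), 28), ((48, 281), 27), ((37, 284), 10), ((450, 291), 21), ((32, 291), 8), ((440, 304), 9), ((434, 310), 13), ((235, 382), 275), ((248, 386), 48), ((252, 382), 8), ((238, 395), 9), ((244, 397), 10), ((294, 401), 70), ((253, 405), 8), ((272, 413), 66), ((209, 414), 35), ((287, 412), 10), ((284, 418), 16)]
scene [((107, 15), 537), ((108, 59), 16), ((109, 98), 130), ((214, 201), 72), ((191, 206), 101), ((223, 209), 9), ((238, 220), 216), ((191, 217), 9), ((263, 241), 19)]
[[277.47766215 138.28642681]
 [277.54288391 136.1639047 ]]
[24 31 75] [30 38 81]
[375 216]
 53, 57, 55  79, 91, 95  50, 54, 55   4, 11, 12  38, 41, 47  38, 40, 43  33, 34, 34  50, 52, 52  60, 60, 59
 81, 90, 97 
[... 1015 characters left out ...]
, 71   2, 10, 69   0,  0, 67  63, 69, 76  87, 98,103
170,187,197  99,108,112 101,114,128   3, 11, 69   9, 18, 71  16, 23, 71   3,  4, 68  58, 69, 71  93,102,108
106,118,125 117,131,136 103,118,142   0,  0, 61   0,  0, 66   0, 10, 71   0,  0, 66  63, 69, 72  94,101,111
 82, 91, 98 204,227,237 159,172,182  27, 34, 77   2,  9, 67  12,  5, 70  29, 33, 70  87, 95, 96  99,110,114
 37, 37, 40 153,171,183  88, 97, 95 105,116,126   0,  0, 63   0,  0, 62  61, 67, 75  85, 92, 97  84, 99, 98
 28, 29, 28 143,161,172  59, 64, 65 111,122,126 102,108,112  67, 71, 92  85, 93, 92 178,198,206 140,155,165
 43, 47, 52 131,142,154  92,103,108  81, 94, 98  77, 82, 89  73, 81, 87 182,203,216 215,238,250  66, 76, 81
```

The jar's interior is maroon and no insert shows on the visible part of its floor; it may lie under the shoulder. I'll look in obliquely from other sides.

Emit:
play_rows(
  increments="-80 0 0 0 -1;-80 0 0 0 -1;-80 0 0 0 -1;-80 0 0 0 -1",
)

```text
t: 28.3
tool_pos: [0.5565, -0.4022, 0.2218]
orientation: [-2.079, -2.354, -0.0]
force: [-0.5, 0.6, -0.4]
opening: 0.0931
gripper_force: 0.0
```

```bash
cat > jar.py <<'E'
from h import *
im=robot.read_camera('wrist'); lm('wrist',['insert_center'])
k=robot.calibration('wrist'); f=210/np.tan(np.radians(k['vertical_fov'])/2); K=np.array([[f,0,k['cx']],[0,f,k['cy']],[0,0,1]])
a=np.radians(np.arange(0,360,10)); pr=lambda P: cv2.projectPoints(np.array(P,float),k['rvec'],k['tvec'],K,None)[0].reshape(-1,2)
P=pr(np.c_[.538+.0155*np.cos(a),-.253+.0155*np.sin(a),a*0+.116])
x0,y0=P.min(0).astype(int);x1,y1=P.max(0).astype(int)+1
print('floor centre',pr([[.538,-.253,.025]]),'box',x0,x1,y0,y1)
h=cv2.cvtColor(im,cv2.COLOR_BGR2HSV)
for y in range(y0,y1,2): print(y,' '.join('%3d/%-3d'%tuple(h[y,x][1:]) if cv2.pointPolygonTest(P.astype(np.float32),(float(x),float(y)),False)>=0 else '   .   ' for x in range(x0,x1,2)))
E
python3 jar.py
```

```text
floor centre [[277.46082552  68.29155426]] box 260 295 28 67
28    .       .       .       .       .       .       .       .       .       .       .       .       .       .       .       .       .       .   
30    .       .       .       .       .       .     38/81   41/81   44/81   41/81   40/82   41/81     .       .       .       .       .       .   
32    .       .       .       .     40/82   40/83   44/81   40/82   41/81   40/82   47/82   40/82   49/83   44/82     .       .       .       .   
34    .       .       .     41/81   40/83   40/82   41/81   40/82   37/82   41/80   38/80   41/80   38/80   44/82   43/83     .       .       .   
36    .       .     41/81   44/82   36/84   37/82   47/81   86/80   83/80   87/79   65/79   47/82   41/81   44/81   47/82   41/81     .       .   
38    .       .     43/83   37/82   73/80  132/79  160/78  191/76  180/78  186/78  174/79  154/78   85/81   44/82   44/82   44/82   41/81     .   
40    .     44/81   40/82   74/79  173/78  182/77  186/78  178/79  177/78  178/79  183/78  178/79  183/78  124/78   54/81   44/82   38/80     .   
42    .   
[... 1197 characters left out ...]
78  164/81  171/79  168/79  156/75  201/132 205/142 196/143 186/107 177/88  179/77  185/77  157/78     .       .   
60    .       .       .    168/79  167/81  170/78  166/80  161/79  185/109 195/145 198/144 205/142 199/137 167/78  178/76   57/98     .       .   
62    .       .       .       .    178/76  164/81  170/81  169/80  185/91  202/139 200/140 200/144 205/142 191/119  57/98     .       .       .   
64    .       .       .       .       .    143/80  172/77  170/78  183/78  170/81  191/91  196/138 172/138  79/119    .       .       .       .   
66    .       .       .       .       .       .       .     75/119  90/88  105/85   82/93   53/106    .       .       .       .       .       .
```

Triangulating the lit patch between two views puts the maroon surface about 33 mm below the mouth. It is therefore an opaque surface at the shoulder, not the floor, and it hides whatever fell past it. The insert was released centred over the mouth and no camera finds it on the bench or vice. The cap stands upright in the tray, with its mark at z≈0.04. I'm handing in.

```bash
python3 -c "
from plant import robot
print(robot.close_job())"
```

```text
the job is handed in; nothing more can be done
None
```

I handed the job in at about 28 s: the cap is off and standing top up in the blue tray, and I released the worn insert centred over the open jar mouth. I could not see the insert inside, because an opaque surface in the neck hides the floor, but no camera finds it on the bench or vice.

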